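# Lock the sieve and its lid on the shaker

## Robot

A 6-joint arm with a two-finger parallel gripper is mounted at the origin on a cart in front of the work surface, level with it; the furniture and walls round the work are solid. World frame = base frame: x ahead of the robot, y to its left, z up, the work surface at z = 0. Lengths are in m, angles in rad, forces in N, time in s.
With the tool pointing down it reaches from about 0.35 to 0.975 m from the base axis. Payload 4.9 kg.
Tool frame: the origin (TCP) lies at the very end of the fingers, on their centre line; the grasp point (between the pads) lies 19 mm behind it; z points along the fingers, y is the line along which they close (so a half turn about z gives the same grasp; the last joint's range is limited). The gripper opens to 85 mm and grips with 20 to 120 N. Pads are 22 mm wide; open, the fingers measure 114 mm over their backs; the gripper's body (76 mm by 85 mm) begins 54 mm behind the grasp point. The pads swing forward as they close: fully open they stand 13 mm farther back than shut.
Start: joints at [-1.39, 0.053, 1.613, -0, 1.476, -0.119], TCP at [0.185, -0.597, 0.194] pointing down, gripper open.
Joint ranges: [-3.01, 3.01], [-1.01, 2.22], [0.06, 2.58], [-1.02, 4.17], [0.09, 2.62], [-3.14, 3.14]. Speed limits (rad/s): [2.57, 2.57, 3.14, 3.14, 3.14, 3.14].

## Interface

Orientations are given as a unit quaternion [w, x, y, z].
In Python, from plant import manip, vision, order gives the robot as it stands.
- The arm moves only by the tool play_rows, never from a script. Its argument "steps" is a list that holds one entry, the list of rows, each a list of 6 numbers: the shift along the tool's x, y, z in mm, then the turn, a rotation vector about the tool's x, y, z in degrees. A call has 1 to 12 rows; each row is the pose to reach, as a shift and turn from the pose commanded when the call began, along the tool's axes at that moment; what a row does not reach only later rows make up. A row lasts 1/12 s, in which the tool goes at most 41.7 mm and 7.16 degrees, less where a joint would pass 70% of its speed; a pose out of reach is approached as far as the arm can. A call with a gripper value outside its range is refused whole. "claw" is the gripper's target within -1 to 1 (fully open at 1, half-way at 0, shut at -1), set as the call begins (left out, the last holds). The fingers move at their own pace and stop on an object; the grip force is fixed at half the most. Time passes only in rows, so rows that repeat a pose let the fingers close. It gives the time, the measured TCP pose, the force, the opening and the grip force at its end, in the units of the state.
- manip.state(): the state, without advancing time (a new reading comes with each control period).
- vision.grab_frame(name): name is "scene" or "top"; returns (picture, depth): 480x640x3 uint8, blue, green, red; 480x640 float32, m along the optical axis (not along the pixel's ray), 0 where there is no reading.
- vision.camera_info(name): a dict with "K" (3x3 intrinsics, pixels), "eye" and "orientation" of the camera in the world. Camera axes: x right, y down, z forward; pixel columns grow to the right and rows downward; lengths in m; the calibration is good to about 2 mm. A picture is of the moment at which its call begins. camera_info takes no time and is no camera call.
- order.job_done(): hands the job in; it is judged then, once.
The state is a dict: "time": time; "joint_pos": joint angles; "joint_vel": joint speeds; "joint_efforts": joint torques, N m; "tool_pos": TCP position; "tool_rot": TCP orientation; "contact_force": force on the tool from outside, world axes, zero at the start; "ft_torque": the same for the moment, N m; "gripper_width": opening from 0.0 (shut) to 1.0 (fully open); "grasp_force": force on a finger pad.
Only numpy, scipy, OpenCV 4.12 (cv2) and the standard library are available. Lean on these libraries where they do the work, as an engineer would, in place of code of your own. Each camera call takes 0.05 s, during which the arm holds its last target. There are 200 camera calls.

## Task

Set the loaded sieve upright and fully home on the collecting pan of the shaker and turn it clockwise, seen from above, until its bayonet reaches the stop; then close the sieve with the blue-handled lid and lock that in the same way. Keep the polishing chips in the sieve, and leave the tools and pots on the bench where they are.

Things in the scene. Friction and masses are not known exactly. Their poses are not given: they have to be found in the camera images.
- receiver_seat (a point): shaker: round grey machine, 132 mm across, 54 mm high, black control panel towards the robot, fixed to the worktop; on it an aluminium collecting pan 62 mm across. The point: centre of the pan's flat shoulder, 94 mm above the worktop. x axis along the line through the pan's two pins, z up. Above the shoulder rises a plug 50 mm across, 22 mm high, its top 7 mm bevelled to 45 mm.
- pan_pin (a point): near the outer end of one of the two brass locking pins of the pan; the other is opposite. Each is 7 mm thick, stands level out of the plug at 12 mm above the shoulder, along the x axis of receiver_seat, and reaches 30.5 mm from the pan's axis.
- sieve_mid (a point): sieve: loose aluminium ring with a thin yellow band, 62 mm across, 72 mm high, 0.16 kg, standing upright with three chips on its mesh. The point: on its axis, 40 mm above its lower rim, half-way up two flat black grip pads (24 mm wide, 20 mm high) that face along its y axis, 65 mm over their faces: the place to grasp it. z up. Locked on the pan, the point is 40 mm above the pan's shoulder.
- sieve_rim (a point): centre of the sieve's lower rim; same axes as sieve_mid. Lower 24 mm: a skirt, 62 mm outside, 53 mm inside, that slips over the pan's plug (1.5 mm clearance a side; the bevel takes 3 mm of offset) till the rim rests on the shoulder. In the skirt two opposite L slots, each a mouth 17 mm wide in the rim rising to a level leg (7 to 17 mm above the rim) that runs counter-clockwise seen from above.
- sieve_mouth (a point): middle of one slot mouth of the sieve, in the rim, 29 mm from its axis, 80 deg clockwise (seen from above) of its x axis, red mark over it; the other is opposite. To enter, mouths stand over pins (10 deg either way): x axis 80 deg counter-clockwise of the pan's x axis, or half a turn more. Seated, it turns 80 deg clockwise, freely, no spring, to the stop: the x axes are then parallel.
- sieve_seat (a point): centre of the sieve's upper shoulder, 50 mm above its lower rim; the lid's rim rests here. x axis along the line through the sieve's own two brass pins, z up. Above this shoulder the sieve has a plug and two pins just like those of the pan (50 mm across, 22 mm high, pins 12 mm above the shoulder).
- lid_mid (a point): lid: loose aluminium cap, 62 mm across, 56 mm high, 0.10 kg, standing upright, with a blue bar handle on top: 14 mm thick along its y axis, 48 mm long along its x axis, 26 mm high. The point: on its axis at half the height of the bar, 43 mm above the lower rim: the place to grasp it. z up. Locked on the sieve, the point is 43 mm above the sieve's shoulder.
- lid_rim (a point): centre of the lid's lower rim; same axes as lid_mid. The lid has the same skirt and L slots as the sieve and goes on the sieve's plug and pins exactly as the sieve goes on the pan: mouths over pins, down till the rim rests on the sieve's shoulder, then 80 deg clockwise to the stop.
- lid_mouth (a point): middle of one slot mouth of the lid, in its rim, 29 mm from its axis, 80 deg clockwise (seen from above) of its x axis, red mark over it and on the top; the other is opposite. To enter, the lid's x axis stands 80 deg counter-clockwise of the sieve's x axis (10 deg either way), or half a turn more; at the stop the x axes are parallel.
- chip_0_mid (a point): grey-green triangular ceramic polishing chip, about 13 mm wide and 10 mm thick, 10 g, lying on the mesh inside the sieve; the point is its centre; it is not handled
- chip_1_mid (a point): grey-green triangular ceramic polishing chip, about 13 mm wide and 10 mm thick, 10 g, lying on the mesh inside the sieve; the point is its centre; it is not handled
- chip_2_mid (a point): grey-green triangular ceramic polishing chip, about 13 mm wide and 10 mm thick, 10 g, lying on the mesh inside the sieve; the point is its centre; it is not handled
- solder_tin: bystander: flat round tin with a green lid, 63 mm across, 19 mm high; origin at the centre of its underside
- pot_red: bystander: small red pot, 41 mm across, 30 mm high; origin at the centre of its underside
- brass_brush: bystander: wooden brush with brass bristles, 201 mm long, lying on the worktop; origin under its centre, y along its length
- pliers_flat: bystander: pliers with red grips, 146 mm long, lying on the worktop; origin under its centre, x along its length
There are look-alikes about, which are no part of the job. Leave any green, orange or turquoise look-alike of the part that bears lid_mid alone.

How it is judged:
On the way, in this order (a step that is already met when the one before it is completed fails the run):
1. the sieve stands home on the pan and is turned to its stop (z of sieve_mid in the frame of receiver_seat between 0.037 and 0.043 m and horizontal distance between sieve_mid and receiver_seat below 0.005 m and angle between the x axis of sieve_mid and the x axis of receiver_seat, either way round below 0.21 rad and angle between the z axis of sieve_mid and the z axis of receiver_seat, either way round below 0.06 rad), for 0.2 s.
2. the lid stands home on the sieve and is turned to its stop (z of lid_mid in the frame of sieve_seat between 0.04 and 0.046 m and horizontal distance between lid_mid and sieve_seat below 0.005 m and angle between the x axis of lid_mid and the x axis of sieve_seat, either way round below 0.21 rad and angle between the z axis of lid_mid and the z axis of sieve_seat, either way round below 0.06 rad), for 0.2 s.
At the end, for the whole second after the job is handed in: sieve on the pan and lid on the sieve, each home within 3 mm in height and 5 mm sideways, upright within 0.06 rad of the part below, and turned to within 0.21 rad (12 deg) of the bayonet's stop (x axes parallel); all three chips still inside the sieve (within 36 mm of its mid point) (all of step 1 and all of step 2 and distance between each of chip_0_mid, chip_1_mid, chip_2_mid and sieve_mid below 0.036 m); the robot touches nothing.
It fails at once if the solder tin is pushed more than 30 mm from its place (distance of solder_tin from where it was at the start of the episode above 0.03 m).
It fails at once if the red pot is pushed more than 30 mm from its place (distance of pot_red from where it was at the start of the episode above 0.03 m).
It fails at once if the brass brush is pushed more than 30 mm from its place (distance of brass_brush from where it was at the start of the episode above 0.03 m).
It fails at once if the pair of pliers is pushed more than 30 mm from its place (distance of pliers_flat from where it was at the start of the episode above 0.03 m).
It also fails if it takes over 61 s, if anything falls off the work surface, if the arm or the gripper's body presses on something with over 40 N, if the wrist force passes 120 N, or if a joint passes its speed limit or range.

## Working session

There is one attempt and no reset: what is moved stays moved. The work goes in short steps, Python scripts to look and compute and a tool call to move; the robot and the scene stay as the last step left them, time stands still between calls to the robot, and variables do not carry over. Pictures are saved under pics/ and viewed, at most 10 in all, crops included, and the job is handed in when it is done.

Besides the shell and the picture viewer there is one more tool, called after "Call:" as a command line: name --argument value ..., lists and objects as JSON in quotes. play_rows: Moves the arm, as the interface text tells. Its arguments: {"type":"object","properties":{"steps":{"type":"array"},"claw":{"type":"number"}},"required":["steps"]}

```bash
mkdir -p pics; ls; cat > h.py <<'E'
import numpy as np, cv2
from scipy.spatial.transform import Rotation as R
from plant import manip, vision, order
def rot(q): return R.from_quat([q[1],q[2],q[3],q[0]]).as_matrix()
def grab(n,save=True):
    im,d=vision.grab_frame(n); c=vision.camera_info(n)
    np.savez(f'{n}.npz',im=im,d=d,K=np.array(c['K']),e=np.array(c['eye']),o=rot(c['orientation']))
    return load(n)
def load(n): return dict(np.load(f'{n}.npz'))
def cloud(f):
    h,w=f['d'].shape; v,u=np.mgrid[:h,:w]; K=f['K']; d=f['d']
    p=np.stack([(u-K[0,2])/K[0,0]*d,(v-K[1,2])/K[1,1]*d,d],-1)
    return p@f['o'].T+f['e']
def pix2z(f,u,v,z):
    r=f['o']@np.array([(u-f['K'][0,2])/f['K'][0,0],(v-f['K'][1,2])/f['K'][1,1],1]); return f['e']+r*(z-f['e'][2])/r[2]
E
python3 - <<'E'
from h import *
for n in('scene','top'):
    f=grab(n); cv2.imwrite(f'pics/{n}0.png',f['im']); print(n,f['K'].tolist(),f['e'],f['o'].round(3).tolist())
print(manip.state())
E
```

```text
pics
scene [[576.3825411893791, 0.0, 317.862844931757], [0.0, 576.3825411893791, 247.7335465800175], [0.0, 0.0, 1.0]] [-0.141648    1.13303557  1.05479014] [[-0.869, -0.294, 0.397], [-0.494, 0.523, -0.694], [-0.003, -0.8, -0.601]]
top [[521.9756072525563, 0.0, 326.0374171281972], [0.0, 521.9756072525563, 245.06742487718708], [0.0, 0.0, 1.0]] [0.36595499 0.01964599 1.42884395] [[-0.015, -0.995, 0.103], [-1.0, 0.014, -0.015], [0.013, -0.103, -0.995]]
{'time': 0.1, 'joint_pos': array([-1.38999864e+00,  5.32980409e-02,  1.61416040e+00,  6.10449939e-06,
        1.47600328e+00, -1.18987437e-01]), 'joint_vel': array([-0.0005866 , -0.00310212, -0.00094363,  0.0002854 ,  0.00209836,
        0.0004172 ]), 'joint_efforts': array([ 7.92217052e-04, -3.94905245e+01, -3.71360850e+01, -6.42289955e-07,
        3.95221316e-03, -8.95934420e-06]), 'tool_pos': array([ 0.18446662, -0.59649308,  0.19297935]), 'tool_rot': array([-9.34180855e-04,  9.88786740e-01,  1.49331544e-01, -2.58404423e-05]), 'contact_force': array([ 0.49671494, -0.0937466 ,  0.1026124 ]), 'ft_torque': array([0.01271685, 0.00890732, 0.03606147]), 'grasp_force': 0.0, 'gripper_width': 1.000396033710835}
```

View pics/scene0.png

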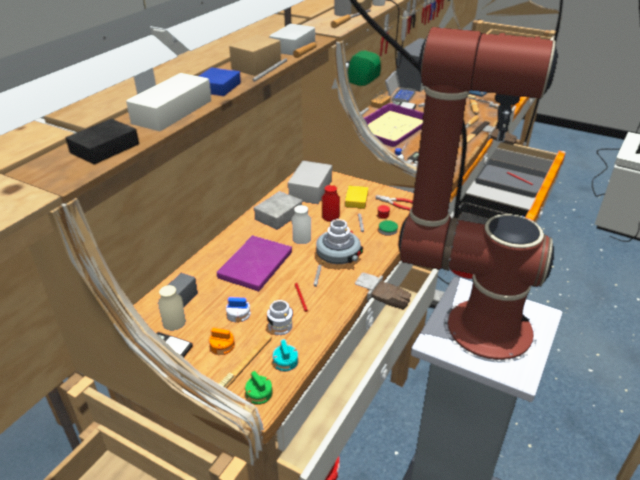

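View pics/top0.png

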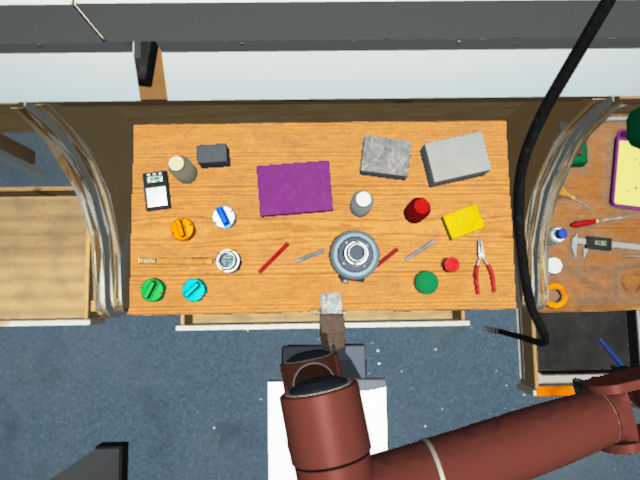

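The top view shows the blue-handled lid at (224,216), the sieve at (228,260) and the shaker pan at (355,254). The lid look-alikes are orange (182,229), turquoise (194,290) and green (152,289). Only the one at (224,216) has a blue bar on an aluminium cap, so that is the lid. I'll confirm it in an enlarged crop.

```bash
python3 - <<'E'
from h import *
t=load('top');s=load('scene')
def crop(f,u,v,r):return cv2.resize(f['im'][v-r:v+r,u-r:u+r],(266,266),interpolation=cv2.INTER_CUBIC)
a=np.hstack([crop(t,224,216,20),crop(t,228,260,20),crop(t,355,254,20)])
b=np.hstack([crop(s,238,308,22),crop(s,280,316,22),crop(s,339,236,22)])
cv2.imwrite('pics/crop0.png',np.vstack([a,b]))
P=cloud(t)
for n,(u,v),r in(('lid',(224,216),22),('sieve',(228,260),22),('pan',(355,254),18)):
    q=P[v-r:v+r,u-r:u+r].reshape(-1,3)
    z=q[:,2]; print(n,'hist',[(round(a,3),int(((z>a)&(z<a+.008)).sum())) for a in np.arange(0.0,.15,.008)])
    for a in np.arange(.016,.15,.008):
        m=(z>a)&(z<a+.008)
        if m.sum()>8:
            x=q[m]; print(round(a,3),((x.max(0)+x.min(0))/2).round(4)[:2],(x.max(0)-x.min(0)).round(4)[:2],m.sum())
E
```

```text
lid hist [(np.float64(0.0), 750), (np.float64(0.008), 23), (np.float64(0.016), 24), (np.float64(0.024), 211), (np.float64(0.032), 83), (np.float64(0.04), 5), (np.float64(0.048), 58), (np.float64(0.056), 41), (np.float64(0.064), 0), (np.float64(0.072), 0), (np.float64(0.08), 0), (np.float64(0.088), 0), (np.float64(0.096), 0), (np.float64(0.104), 0), (np.float64(0.112), 0), (np.float64(0.12), 0), (np.float64(0.128), 0), (np.float64(0.136), 0), (np.float64(0.144), 0)]
0.016 [0.5877 0.2733] [0.0523 0.0569] 24
0.024 [0.591  0.2742] [0.0607 0.06  ] 211
0.032 [0.5926 0.2728] [0.055  0.0536] 83
0.048 [0.5913 0.2733] [0.0458 0.0288] 58
0.056 [0.5902 0.2741] [0.0398 0.0266] 41
sieve hist [(np.float64(0.0), 719), (np.float64(0.008), 46), (np.float64(0.016), 24), (np.float64(0.024), 79), (np.float64(0.032), 65), (np.float64(0.04), 54), (np.float64(0.048), 125), (np.float64(0.056), 18), (np.float64(0.064), 83), (np.float64(0.072), 35), (np.float64(0.08), 0), (np.float64(0.088), 0), (np.float64(0.096), 0), (np.float64(0.104), 0), (np.float64(0.112), 0), (np.float64(0.12), 0), (np.float64(0.128), 0
[... 537 characters left out ...]
oat64(0.048), 277), (np.float64(0.056), 480), (np.float64(0.064), 42), (np.float64(0.072), 8), (np.float64(0.08), 11), (np.float64(0.088), 237), (np.float64(0.096), 88), (np.float64(0.104), 46), (np.float64(0.112), 76), (np.float64(0.12), 6), (np.float64(0.128), 0), (np.float64(0.136), 0), (np.float64(0.144), 0)]
0.04 [ 0.4856 -0.077 ] [0.0949 0.0936] 16
0.048 [ 0.4848 -0.076 ] [0.0948 0.0947] 277
0.056 [ 0.4842 -0.0753] [0.0933 0.093 ] 480
0.064 [ 0.4796 -0.075 ] [0.079 0.087] 42
0.08 [ 0.4818 -0.0759] [0.0593 0.0542] 11
0.088 [ 0.4813 -0.0782] [0.06   0.0599] 237
0.096 [ 0.4809 -0.0779] [0.0592 0.0589] 88
0.104 [ 0.4824 -0.0773] [0.0586 0.0489] 46
0.112 [ 0.4806 -0.0778] [0.0457 0.0459] 76
```

View pics/crop0.png

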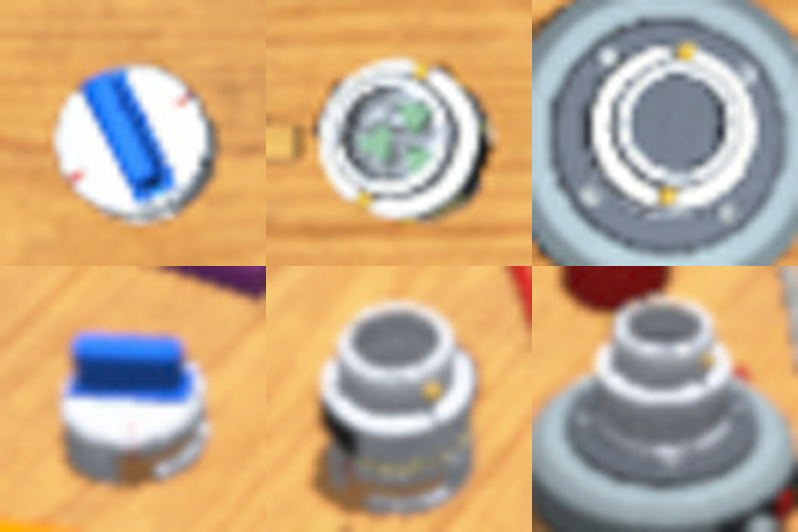

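The crops confirm the blue-bar aluminium lid, with red marks on its top. The sieve holds three green chips and its brass pins are visible at top-crop (420,70) and (366,199). The pan's pins are at (685,50) and (668,196).

```bash
python3 - <<'E'
from h import *
t=load('top')
def line(a,b,z):
    A=pix2z(t,*a,z);B=pix2z(t,*b,z);d=A-B;return ((A+B)/2)[:2].round(4),np.hypot(*d[:2]).round(4),np.degrees(np.arctan2(d[1],d[0])).round(1)
print('sieve',line((231.0,250.3),(222.9,269.8),.062),'pan',line((357.8,241.4),(355.4,263.3),.106))
P=cloud(t);im=t['im'].astype(int)
b=(im[...,0]>im[...,2]+60)&(P[...,2]>.05)&(abs(P[...,0]-.59)<.05)&(abs(P[...,1]-.274)<.05)
q=P[b][:,:2];r=cv2.minAreaRect((q*1000).astype(np.float32));w,v=np.linalg.eigh(np.cov(q.T));print('lid bar',r,q.mean(0),np.degrees(np.arctan2(v[1,1],v[0,1])))
m=(abs(P[...,0]-.47)<.08)&(P[...,1]>.292)&(P[...,1]<.34)&(P[...,2]>.003)
for p in P[m][:60]:print(p.round(3),end=' ')
# scene cam
s=load('scene');Q=cloud(s)
for n,c,z0,z1 in(('lid',(.59,.274),.05,.06),('sieve',(.471,.259),.068,.08),('pan',(.481,-.078),.111,.125),('stick',(.465,.32),.004,.03)):
    m=(np.hypot(Q[...,0]-c[0],Q[...,1]-c[1])<(.04 if n!='stick' else .025))&(Q[...,2]>z0)&(Q[...,2]<z1);x=Q[m]
    if len(x): print(n,((x.max(0)+x.min(0))/2).round(4),(x.max(0)-x.min(0)).round(4),len(x))
E
```

```text
sieve (array([0.4714, 0.2595]), np.float64(0.055), np.float64(-22.4)) pan (array([ 0.4829, -0.0775]), np.float64(0.0564), np.float64(-7.5))
lid bar ((590.644775390625, 273.8897399902344), (48.1066780090332, 14.15403938293457), 26.171659469604492) [0.59059357 0.27370201] -154.48981744240132
[0.548 0.338 0.006] [0.548 0.318 0.007] [0.548 0.314 0.003] [0.548 0.311 0.005] [0.548 0.3   0.005] [0.546 0.333 0.004] [0.545 0.316 0.005] [0.543 0.325 0.003] [0.542 0.321 0.006] [0.543 0.316 0.004] [0.542 0.313 0.005] [0.543 0.306 0.003] [0.542 0.297 0.003] [0.537 0.338 0.003] [0.537 0.321 0.006] [0.537 0.316 0.006] [0.536 0.296 0.007] [0.534 0.316 0.004] [0.534 0.305 0.004] [0.532 0.327 0.004] [0.531 0.318 0.009] [0.529 0.335 0.005] [0.529 0.332 0.006] [0.529 0.311 0.005] [0.528 0.297 0.007] [0.526 0.335 0.005] [0.526 0.308 0.004] [0.523 0.294 0.006] [0.521 0.33  0.004] [0.52  0.321 0.005] [0.52  0.316 0.005] [0.52  0.305 0.005] [0.52  0.302 0.007] [0.52  0.3   0.004] [0.518 0.338 0.005] [0.518 0.335 0.006] [0.518 0.327 0.006] [0.515 0.33  0.004] [0.515 0.308 0.004] [0.513 0.335 0.004] [0.512 0.321 0.005] [0.512 0.313 0.007] [0.512 0.294 0.003] [0.51  0.335 0.003] [0.51  0.332 0.006] [0.507 0.335 0.005] [0.507 0.308 0.003] [0.507 0.305 0.004] [0.504 0.338 0.004] [0.504 0.318 0.005] [0.504 0.302 0.004] [0.504 0.294 0.004] [0.501 0.337 0.006] [0.501 0.326 0.008] [0.501 0.322 0.003] [0.501 0.318 0.006] [0.501 0.316 0.003] [0.501 0.313 0.004] [0.501 0.294 0.004] [0.499 0.319 0.005] lid [0.5927 0.2743 0.055 ] [0.0453 0.0273 0.0099] 83
sieve [0.4706 0.2595 0.0736] [0.0577 0.0512 0.0109] 111
pan [ 0.4825 -0.079   0.1165] [0.05   0.0536 0.0109] 97
stick [0.4626 0.3211 0.0118] [0.045  0.0471 0.0156] 119
```

```bash
cat > go.py <<'E'
import sys
from h import *
def go(x,y,z,psi,up=True,ref=None):
    s=manip.state(); M=rot(s['tool_rot']); a=np.radians(psi)
    T=np.array([[np.cos(a),np.sin(a),0],[np.sin(a),-np.cos(a),0],[0,0,-1]])
    d=M.T@(np.array([x,y,z])-s['tool_pos'])*1000; r=np.degrees(R.from_matrix(M.T@T).as_rotvec())
    print('row',d.round(1),r.round(1),'j6->',round(np.degrees(np.arctan2(y,x))+90-psi,0))
if __name__=='__main__':
    a=list(map(float,sys.argv[1:]))
    for i in range(0,len(a),4): go(*a[i:i+4])
    s=manip.state();M=rot(s['tool_rot']);print(s['time'],s['tool_pos'].round(4),'psi',np.degrees(np.arctan2(M[1,0],M[0,0])).round(2),'tilt',M[:,2].round(4),s['contact_force'].round(1),s['gripper_width'])
E
python3 go.py .45 -.1 .25 17.2  .471 .2592 .12 -22.4 .471 .2592 .014 -22.4
```

```text
row [ 400.3 -396.   -56.2] [-0.1 -0.  -0. ] j6-> 60.0
row [ 526.4 -732.8   74.5] [-0.1  0.  39.6] j6-> 141.0
row [ 526.4 -732.6  180.5] [-0.1  0.  39.6] j6-> 141.0
0.1 [ 0.1845 -0.5965  0.193 ] psi 17.18 tilt [-3.0e-04  1.8e-03 -1.0e+00] [ 0.5 -0.1  0.1] 1.000396033710835
```

Call:
play_rows --steps '[[[70,-70,-20,0,0,0],[140,-140,-40,0,0,0],[210,-210,-56,0,0,0],[270,-270,-56,0,0,0],[330,-330,-56,0,0,0],[400,-396,-56,0,0,5],[410,-440,-50,0,0,10],[425,-480,-40,0,0,15],[440,-520,-20,0,0,20],[455,-560,0,0,0,26],[470,-600,20,0,0,32],[485,-640,40,0,0,39.6]]]' --claw 1

```text
time: 1.1
tool_pos: [0.3785, -0.1541, 0.2136]
tool_rot: [-0.0, 0.984, -0.178, 0.0]
contact_force: [0.1, -0.2, -0.9]
gripper_width: 0.996
grasp_force: 0.0
```

```bash
python3 go.py .471 .2592 .12 -22.4
```

```text
row [ -58.1 -419.5   93.7] [-0.  -0.   1.9] j6-> 141.0
1.1 [ 0.3785 -0.1541  0.2136] psi -20.49 tilt [ 7.e-04 -1.e-04 -1.e+00] [ 0.1 -0.2 -0.9] 0.9961175342742161
```

Call:
play_rows --steps '[[[-58,-419,20,0,0,2],[-58,-419,20,0,0,2],[-58,-419,20,0,0,2],[-58,-419,20,0,0,2],[-58,-419,20,0,0,2],[-58,-419,20,0,0,2],[-58,-419,20,0,0,2],[-58,-419,20,0,0,2],[-58,-419,20,0,0,2],[-58,-419,20,0,0,2],[-58,-419,60,0,0,2],[-58,-419,93,0,0,2]]]'

```text
time: 2.1
tool_pos: [0.4698, 0.2603, 0.121]
tool_rot: [-0.001, 0.982, -0.191, 0.001]
contact_force: [-0.5, -0.6, -0.7]
gripper_width: 0.997
grasp_force: 0.0
```

```bash
python3 - <<'E'
from h import *
from go import go
s=grab('scene'); t=grab('top')
cv2.imwrite('pics/c1.png',np.hstack([cv2.resize(s['im'][230:370,210:350],(400,400),interpolation=2),cv2.resize(t['im'][190:330,160:300],(400,400),interpolation=2)]))
go(.471,.2592,.12,-22.4);go(.471,.2592,.014,-22.4)
E
python3 go.py
```

```text
row [ 5.6 -5.8 -6.6] [0.5 0.6 0.3] j6-> 141.0
row [ 6.7 -6.8 99.4] [0.5 0.6 0.3] j6-> 141.0
2.2 [0.4636 0.2559 0.1135] psi -22.14 tilt [-0.013  -0.005  -0.9999] [-0.6 -0.3 -0.8] 1.001597268789236
```

View pics/c1.png

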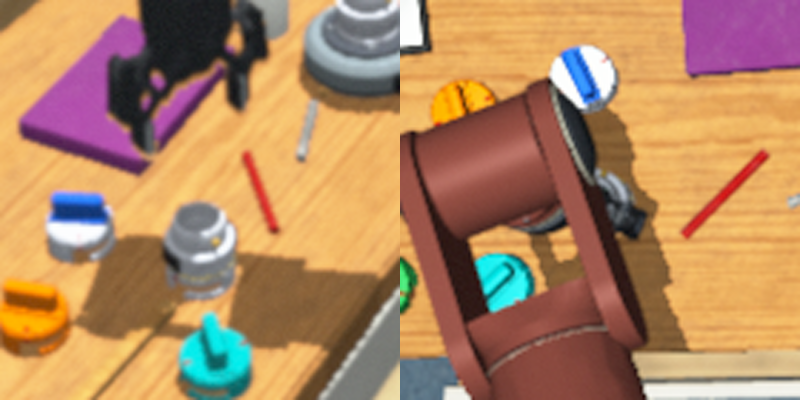

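The left half shows the open gripper hovering over the sieve, and the chip-loaded sieve still standing undisturbed at about (200,245). I'll let it settle, then measure.

Call:
play_rows --steps '[[[0,0,0,0,0,0],[0,0,0,0,0,0],[0,0,0,0,0,0],[0,0,0,0,0,0]]]'

```text
time: 2.53
tool_pos: [0.4704, 0.2571, 0.1237]
tool_rot: [-0.001, 0.981, -0.193, 0.002]
contact_force: [-0.3, -0.7, 0.7]
gripper_width: 0.996
grasp_force: 0.0
```

```bash
python3 go.py .471 .2592 .06 -22.4 .471 .2592 .014 -22.4
```

```text
row [-0.5 -2.  63.7] [-0.2 -0.2  0.1] j6-> 141.0
row [ -0.6  -1.8 109.7] [-0.2 -0.2  0.1] j6-> 141.0
2.5333 [0.4704 0.2571 0.1237] psi -22.28 tilt [ 0.0044  0.0017 -1.    ] [-0.3 -0.7  0.7] 0.9964659376396143
```

Call:
play_rows --steps '[[[0,-1,15,0,0,0],[0,-2,32,0,0,0],[0,-2,50,0,0,0],[0,-2,65,0,0,0],[0,-2,75,0,0,0],[0,-2,85,0,0,0],[0,-2,93,0,0,0],[0,-2,99,0,0,0],[0,-2,104,0,0,0],[0,-2,108,0,0,0],[0,-2,108,0,0,0],[0,-2,108,0,0,0]]]'

```text
time: 3.53
tool_pos: [0.4696, 0.2589, 0.013]
tool_rot: [-0.0, 0.981, -0.193, 0.0]
contact_force: [0.1, 0.8, -0.6]
gripper_width: 1.0
grasp_force: 0.0
```

```bash
python3 go.py .471 .2592 .014 -22.4
```

```text
row [ 1.2 -0.8 -1. ] [-0.  -0.   0.2] j6-> 141.0
3.5333 [0.4696 0.2589 0.013 ] psi -22.22 tilt [ 2.e-04  1.e-04 -1.e+00] [ 0.1  0.8 -0.6] 1.000477176022215
```

Call:
play_rows --steps '[[[1,-0.5,0,0,0,0],[1,-0.5,0,0,0,0],[1,-0.5,0,0,0,0],[1,-0.5,0,0,0,0],[1,-0.5,0,0,0,0],[1,-0.5,0,0,0,0]]]' --claw -1

```text
time: 4.03
tool_pos: [0.4713, 0.2592, 0.0141]
tool_rot: [-0.0, 0.981, -0.193, 0.001]
contact_force: [-1.5, -0.5, 5.9]
gripper_width: 0.563
grasp_force: 61.6
```

Call:
play_rows --steps '[[[0,0,-3,0,0,0],[0,0,-10,0,0,0],[0,0,-20,0,0,0],[0,0,-35,0,0,0],[0,0,-55,0,0,0],[0,0,-80,0,0,0],[0,0,-105,0,0,0],[0,0,-130,0,0,0],[0,0,-150,0,0,0],[0,0,-165,0,0,0],[0,0,-170,0,0,0],[0,0,-170,0,0,0]]]'

```text
time: 5.03
tool_pos: [0.4715, 0.2594, 0.1851]
tool_rot: [-0.001, 0.981, -0.193, 0.002]
contact_force: [0.0, 0.7, -2.3]
gripper_width: 0.559
grasp_force: 62.1
```

```bash
python3 go.py .482 -.078 .19 72.5
```

```text
row [137.3 308.3  -5.3] [  0.   -0.2 -94.7] j6-> 8.0
5.0333 [0.4715 0.2594 0.1851] psi -22.22 tilt [ 0.0036  0.0014 -1.    ] [ 0.   0.7 -2.3] 0.5590781617807319
```

```bash
python3 - <<'E'
from h import *
s=grab('scene')
p=s['o'].T@(np.array([.471,.259,.2])-s['e']);u=s['K']@p;u=(u/u[2])[:2].astype(int);print(u)
c=s['im'][u[1]-60:u[1]+60,u[0]-60:u[0]+60]
cv2.imwrite('pics/c2.png',cv2.resize(c,(600,600),interpolation=2))
E
```

```text
[276 267]
```

View pics/c2.png

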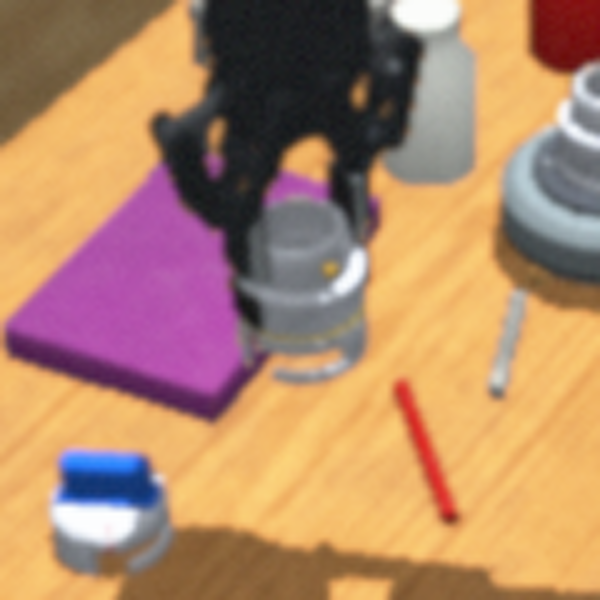

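The sieve (300,290) hangs upright in the fingers, with its pin facing the camera and the lid untouched at (110,510). Moving it over the pan.

Call:
play_rows --steps '[[[4,9,-1,0,0,-4],[14,31,-2,0,0,-10],[27,61,-3,0,0,-17],[41,92,-4,0,0,-24],[55,123,-5,0,0,-31],[69,154,-5,0,0,-38],[82,185,-5,0,0,-45],[96,216,-5,0,0,-52],[110,247,-5,0,0,-59],[121,273,-5,0,0,-66],[130,292,-5,0,0,-73],[135,303,-5,0,0,-80]]]'

```text
time: 6.08
tool_pos: [0.4797, -0.0749, 0.1857]
tool_rot: [-0.001, 0.885, 0.466, -0.001]
contact_force: [-0.5, 0.1, -1.6]
gripper_width: 0.56
grasp_force: 62.3
```

Call:
play_rows --steps '[[[1,2,0,0,0,-6],[2,4,0,0,0,-11],[2,5,0,0,0,-14.5],[2,5,0,0,0,-14.5],[2,5,0,0,0,-14.5],[2,5,0,0,0,-14.5],[2,5,0,0,0,-14.5],[2,5,0,0,0,-14.5]]]'

```text
time: 6.75
tool_pos: [0.486, -0.0736, 0.1876]
tool_rot: [-0.0, 0.82, 0.572, -0.0]
contact_force: [0.6, 0.7, -2.2]
gripper_width: 0.56
grasp_force: 62.3
```

```bash
python3 - <<'E'
from h import *
from go import go
go(.482,-.078,.19,72.5);go(.482,-.078,.14,72.5)
s=grab('scene');t=grab('top')
c=s['im'][150:270,280:400]
cv2.imwrite('pics/c3.png',np.hstack([cv2.resize(c,(500,500),interpolation=2),cv2.resize(t['im'][224:284,330:366],(300,500),interpolation=2)]))
Q=cloud(s);m=(np.hypot(Q[...,0]-.482,Q[...,1]+.078)<.06)
for a in np.arange(.10,.125,.008):
  k=m&(Q[...,2]>a)&(Q[...,2]<a+.008);x=Q[k];print(round(a,3),len(x),x.mean(0).round(4) if len(x) else '')
E
python3 go.py
```

```text
row [-5.5 -2.3 -2.4] [-0.   0.  -2.7] j6-> 8.0
row [-5.5 -2.3 47.6] [-0.   0.  -2.7] j6-> 8.0
0.1 76 [ 0.4825 -0.0773  0.104 ]
0.108 74 [ 0.4817 -0.0741  0.1122]
0.116 50 [ 0.483  -0.0761  0.1185]
0.124 0 
6.85 [ 0.4862 -0.0737  0.1878] psi 69.82 tilt [-1.e-04  0.e+00 -1.e+00] [ 0.5 -0.7 -3.2] 0.5580943915256047
```

View pics/c3.png

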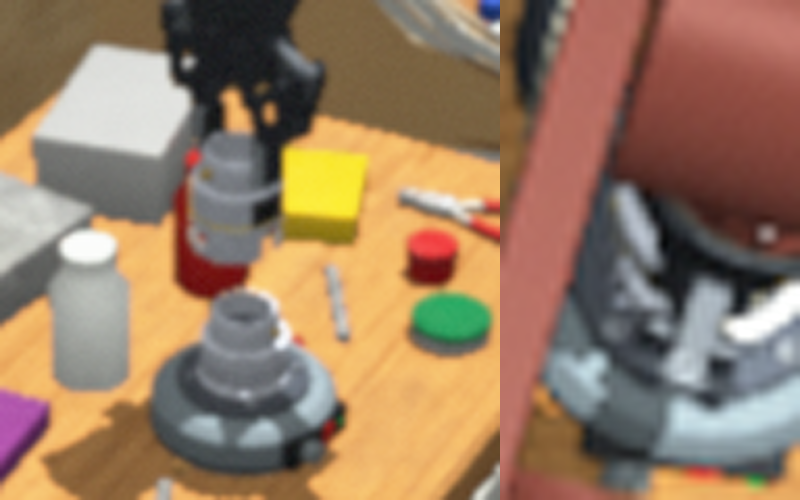

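The left half shows the held sieve upright at (235,200), just above and behind the pan (245,340). I'll measure both with the same camera to get the offset.

```bash
cat > fit.py <<'E'
from h import *
from scipy.optimize import least_squares
def fit(Q,c,r,z0,z1,tol=.012):
    c=np.array(c)
    for _ in range(3):
        h=np.hypot(Q[...,0]-c[0],Q[...,1]-c[1]);m=(abs(h-r)<tol)&(Q[...,2]>z0)&(Q[...,2]<z1);x=Q[m]
        if len(x)<8: return c,len(x),0
        f=least_squares(lambda p:np.hypot(x[:,0]-p[0],x[:,1]-p[1])-r,c,loss='soft_l1',f_scale=.002);c=f.x;tol=max(tol*.6,.005)
    return c.round(4),len(x),np.std(f.fun).round(4)
E
python3 - <<'E'
from fit import *
Q=cloud(load('scene'));z=manip.state()['tool_pos'][2]-.0141;print('rim z',z)
for b in((.086,.093),(.075,.09)):print('pan body31',fit(Q,(.482,-.078),.031,*b))
print('pan plug',fit(Q,(.482,-.078),.025,.096,.108),fit(Q,(.482,-.078),.025,.098,.111))
for b in((.052,.063),(.054,.067)):print('sieve plug',fit(Q,(.486,-.074),.025,z+b[0],z+b[1]))
for b in((.002,.02),(.02,.045)):print('sieve body',fit(Q,(.486,-.074),.031,z+b[0],z+b[1]))
E
```

```text
rim z 0.17371483684144146
pan body31 (array([ 0.4849, -0.0803]), 45, np.float64(0.0023))
pan body31 (array([ 0.4852, -0.0808]), 76, np.float64(0.0019))
pan plug (array([ 0.4828, -0.0781]), 98, np.float64(0.0025)) (array([ 0.4832, -0.079 ]), 95, np.float64(0.0024))
sieve plug (array([ 0.4848, -0.0715]), 80, np.float64(0.0025))
sieve plug (array([ 0.4838, -0.0719]), 84, np.float64(0.0024))
sieve body (array([ 0.4896, -0.0743]), 95, np.float64(0.0023))
sieve body (array([ 0.4885, -0.0738]), 152, np.float64(0.0019))
```

Call:
play_rows --steps '[[[-5,-2,0,0,0,-2.7],[-5,-2,0,0,0,-2.7],[-5,-2,0,0,0,-2.7],[-5,-2,0,0,0,-2.7]]]'

```text
time: 7.18
tool_pos: [0.4827, -0.0777, 0.188]
tool_rot: [0.0, 0.807, 0.591, 0.0]
contact_force: [0.0, -0.1, -1.8]
gripper_width: 0.557
grasp_force: 62.3
```

```bash
python3 - <<'E'
from fit import *
s=grab('scene');Q=cloud(s);T=manip.state()['tool_pos'];z=T[2]-.0141;print('tool',T)
print('pan plug',fit(Q,(.482,-.078),.025,.096,.108),'body',fit(Q,(.482,-.078),.031,.075,.09))
print('sieve plug',fit(Q,T[:2],.025,z+.052,z+.063),'body',fit(Q,T[:2],.031,z+.002,z+.02),fit(Q,T[:2],.031,z+.02,z+.045))
E
python3 go.py .482 -.078 .140 72.5
```

```text
tool [ 0.48274053 -0.07769689  0.18794138]
pan plug (array([ 0.4825, -0.0783]), 107, np.float64(0.0024)) body (array([ 0.4845, -0.0808]), 84, np.float64(0.002))
sieve plug (array([ 0.4834, -0.0754]), 78, np.float64(0.0025)) body (array([ 0.486 , -0.0784]), 97, np.float64(0.0025)) (array([ 0.4848, -0.078 ]), 153, np.float64(0.0019))
row [-0.5 -0.6 47.9] [ 0. -0. -0.] j6-> 8.0
7.2333 [ 0.4827 -0.0777  0.1879] psi 72.49 tilt [ 3.e-04  1.e-04 -1.e+00] [ 0.5  0.1 -2. ] 0.5592094344870941
```

Call:
play_rows --steps '[[[-2.3,0,8,0,0,0],[-2.3,0,18,0,0,0],[-2.3,0,28,0,0,0],[-2.3,0,36,0,0,0],[-2.3,0,42,0,0,0],[-2.3,0,46,0,0,0],[-2.3,0,48,0,0,0],[-2.3,0,48,0,0,0],[-2.3,0,48,0,0,0],[-2.3,0,48,0,0,0],[-2.3,0,48,0,0,0]]]'

```text
time: 8.15
tool_pos: [0.4823, -0.0801, 0.1405]
tool_rot: [0.0, 0.806, 0.592, 0.0]
contact_force: [0.2, -0.0, -1.7]
gripper_width: 0.563
grasp_force: 62.3
```

Call:
play_rows --steps '[[[0,0,3,0,0,0],[0,0,6,0,0,0],[0,0,9,0,0,0],[0,0,12,0,0,0],[0,0,14,0,0,0],[0,0,14,0,0,0]]]'

```text
time: 8.65
tool_pos: [0.4814, -0.0798, 0.1249]
tool_rot: [-0.001, 0.806, 0.592, -0.0]
contact_force: [0.5, 0.2, -1.7]
gripper_width: 0.563
grasp_force: 62.3
```

```bash
python3 go.py .482 -.078 .108 72.5
```

```text
row [ 1.9  0.1 16.9] [-0.1 -0.   0. ] j6-> 8.0
8.65 [ 0.4814 -0.0798  0.1249] psi 72.53 tilt [-1.5e-03  5.0e-04 -1.0e+00] [ 0.5  0.2 -1.7] 0.5633564444349204
```

Call:
play_rows --steps '[[[0,0,2.5,0,0,0],[0,0,5,0,0,0],[0,0,7.5,0,0,0],[0,0,10,0,0,0],[0,0,10,0,0,0]]]'

```text
time: 9.07
tool_pos: [0.4815, -0.0799, 0.1151]
tool_rot: [-0.0, 0.806, 0.592, -0.0]
contact_force: [-0.4, -0.5, -2.3]
gripper_width: 0.561
grasp_force: 62.3
```

Call:
play_rows --steps '[[[0,0,2,0,0,0],[0,0,4,0,0,0],[0,0,5,0,0,0],[0,0,5,0,0,0]]]'

```text
time: 9.4
tool_pos: [0.4817, -0.0799, 0.1105]
tool_rot: [-0.0, 0.806, 0.592, -0.0]
contact_force: [-0.4, 0.5, -2.3]
gripper_width: 0.561
grasp_force: 62.3
```

Call:
play_rows --steps '[[[0,0,1,0,0,0],[0,0,2,0,0,0],[0,0,3,0,0,0],[0,0,3,0,0,0]]]'

```text
time: 9.73
tool_pos: [0.4821, -0.0801, 0.1081]
tool_rot: [0.0, 0.806, 0.592, 0.0]
contact_force: [-0.4, 0.1, 0.6]
gripper_width: 0.557
grasp_force: 62.4
```

Call:
play_rows --steps '[[[0,0,0,0,0,3],[0,0,0,0,0,8],[0,0,0,0,0,13],[0,0,0,0,0,18],[0,0,0,0,0,23],[0,0,0,0,0,28],[0,0,0,0,0,33],[0,0,0,0,0,38],[0,0,0,0,0,42],[0,0,0,0,0,45],[0,0,0,0,0,45]]]'

```text
time: 10.65
tool_pos: [0.482, -0.08, 0.1081]
tool_rot: [0.0, 0.971, 0.238, 0.0]
contact_force: [0.6, -0.8, 0.2]
gripper_width: 0.56
grasp_force: 62.4
```

Call:
play_rows --steps '[[[0,0,0,0,0,4],[0,0,0,0,0,8],[0,0,0,0,0,12],[0,0,0,0,0,16],[0,0,0,0,0,20],[0,0,0,0,0,24],[0,0,0,0,0,28],[0,0,0,0,0,31],[0,0,0,0,0,33],[0,0,0,0,0,33]]]'

```text
time: 11.48
tool_pos: [0.4821, -0.0799, 0.1081]
tool_rot: [-0.0, 0.999, -0.047, 0.0]
contact_force: [0.3, -0.3, -0.4]
gripper_width: 0.561
grasp_force: 62.5
```

```bash
python3 go.py .482 -.08 .108 -7.5; python3 -c "
from h import *;print(manip.state()['ft_torque'])"
```

```text
row [-0.1  0.1  0.1] [-0.  -0.   2.1] j6-> 88.0
11.4833 [ 0.4821 -0.0799  0.1081] psi -5.42 tilt [ 4.e-04  2.e-04 -1.e+00] [ 0.3 -0.3 -0.4] 0.5606242097723878
[0.15188891 0.06896545 0.01289839]
```

Turned 78°, with no stop felt yet. I'll turn on in small steps until the moment rises.

Call:
play_rows --steps '[[[0,0,0,0,0,1.5],[0,0,0,0,0,3],[0,0,0,0,0,4],[0,0,0,0,0,4]]]'

```text
time: 11.82
tool_pos: [0.4821, -0.0797, 0.1081]
tool_rot: [-0.0, 0.997, -0.081, 0.0]
contact_force: [0.4, 2.1, -0.1]
gripper_width: 0.562
grasp_force: 62.6
```

```bash
python3 go.py; python3 -c "
from h import *;print(manip.state()['ft_torque'])"
```

```text
11.8167 [ 0.4821 -0.0797  0.1081] psi -9.33 tilt [ 4.e-04  4.e-04 -1.e+00] [ 0.4  2.1 -0.1] 0.5616124420387864
[0.44618481 0.02827895 0.6749174 ]
```

The wrist moment rose to 0.67 N m, so the sieve is at its stop. Releasing.

Call:
play_rows --steps '[[[0,0,0,0,0,0],[0,0,0,0,0,0],[0,0,0,0,0,0],[0,0,0,0,0,0],[0,0,0,0,0,0],[0,0,0,0,0,0]]]' --claw 1

```text
time: 12.32
tool_pos: [0.482, -0.0801, 0.1079]
tool_rot: [0.0, 0.997, -0.083, 0.0]
contact_force: [-0.5, -0.4, -0.1]
gripper_width: 0.999
grasp_force: 0.0
```

Call:
play_rows --steps '[[[0,0,-5,0,0,0],[0,0,-20,0,0,0],[0,0,-45,0,0,0],[0,0,-75,0,0,0],[0,0,-105,0,0,0],[0,0,-130,0,0,0],[0,0,-145,0,0,0],[0,0,-150,0,0,0],[0,0,-150,0,0,0]]]'

```text
time: 13.07
tool_pos: [0.4827, -0.0803, 0.2599]
tool_rot: [0.0, 0.997, -0.083, 0.002]
contact_force: [0.2, 0.5, -0.3]
gripper_width: 1.005
grasp_force: 0.0
```

```bash
python3 go.py .591 .274 .13 26 .591 .274 .13 -154; python3 - <<'E'
from fit import *
s=grab('scene');Q=cloud(s)
print('pan body',fit(Q,(.482,-.078),.031,.075,.09),'sieve body',fit(Q,(.482,-.078),.031,.105,.14),'sieve plug',fit(Q,(.482,-.078),.025,.146,.158))
m=(np.hypot(Q[...,0]-.482,Q[...,1]+.078)<.03)&(Q[...,2]<.19);print('top z',np.percentile(Q[m][:,2],[90,98]))
cv2.imwrite('pics/c4.png',cv2.resize(s['im'][180:270,295:385],(600,600),interpolation=2))
E
```

```text
row [  48.  -367.3  129.8] [  0.1  -0.2 -35.5] j6-> 89.0
row [  48.  -367.3  129.8] [-2.000e-01 -1.000e-01  1.445e+02] j6-> 269.0
13.0667 [ 0.4827 -0.0803  0.2599] psi -9.47 tilt [ 0.0034 -0.0012 -1.    ] [ 0.2  0.5 -0.3] 1.0046435689139577
pan body (array([ 0.4846, -0.0806]), 92, np.float64(0.002)) sieve body (array([ 0.4854, -0.0801]), 175, np.float64(0.0021)) sieve plug (array([ 0.4827, -0.0784]), 107, np.float64(0.0024))
top z [0.16434305 0.16932928]
```

View pics/c4.png

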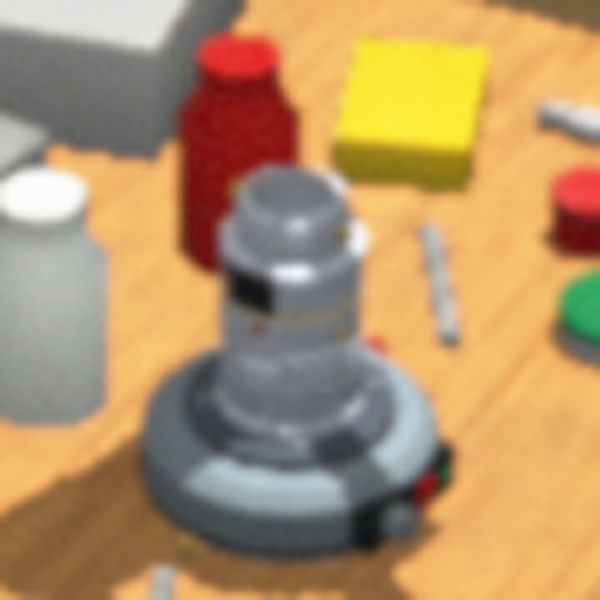

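The sieve stands upright and home on the pan: the body axes agree within 1 mm and its top is at z≈0.166, with a grip pad at (252,290). Next the lid.

Call:
play_rows --steps '[[[2,-15,0,0,0,-3],[6,-45,0,0,0,-7],[11,-80,0,0,0,-12],[16,-118,5,0,0,-16],[21,-156,10,0,0,-20],[26,-194,20,0,0,-24],[31,-232,35,0,0,-28],[36,-270,55,0,0,-32],[41,-305,75,0,0,-35.5],[45,-335,95,0,0,-35.5],[47,-356,115,0,0,-35.5],[48,-367,129,0,0,-35.5]]]'

```text
time: 14.12
tool_pos: [0.5872, 0.276, 0.1234]
tool_rot: [0.0, 0.974, 0.226, -0.003]
contact_force: [0.2, 0.6, 0.5]
gripper_width: 1.001
grasp_force: 0.0
```

Call:
play_rows --steps '[[[0,0,0,0,0,0],[0,0,0,0,0,0],[0,0,0,0,0,0],[0,0,0,0,0,0],[0,0,0,0,0,0]]]'

```text
time: 14.53
tool_pos: [0.5904, 0.2734, 0.1304]
tool_rot: [-0.0, 0.974, 0.225, 0.001]
contact_force: [-0.1, -0.3, 0.4]
gripper_width: 0.998
grasp_force: 0.0
```

```bash
python3 go.py .591 .274 .033 26
```

```text
row [ 0.6 -0.3 97.4] [ 0.  -0.1 -0. ] j6-> 89.0
14.5333 [0.5904 0.2734 0.1304] psi 25.96 tilt [ 2.2e-03  6.0e-04 -1.0e+00] [-0.1 -0.3  0.4] 0.9975907004435683
```

Call:
play_rows --steps '[[[0,0,12,0,0,0],[0,0,28,0,0,0],[0,0,45,0,0,0],[0,0,60,0,0,0],[0,0,72,0,0,0],[0,0,82,0,0,0],[0,0,89,0,0,0],[0,0,94,0,0,0],[0,0,96,0,0,0],[0,0,96,0,0,0],[0,0,96,0,0,0]]]'

```text
time: 15.45
tool_pos: [0.5902, 0.2743, 0.0336]
tool_rot: [-0.0, 0.974, 0.225, 0.001]
contact_force: [0.1, 0.6, -0.3]
gripper_width: 1.001
grasp_force: 0.0
```

Call:
play_rows --steps '[[[0,0,0,0,0,0],[0,0,0,0,0,0],[0,0,0,0,0,0],[0,0,0,0,0,0],[0,0,0,0,0,0],[0,0,0,0,0,0],[0,0,0,0,0,0],[0,0,0,0,0,0],[0,0,0,0,0,0]]]' --claw -1

```text
time: 16.2
tool_pos: [0.5896, 0.2741, 0.0328]
tool_rot: [-0.0, 0.974, 0.225, -0.0]
contact_force: [-0.5, -0.1, -0.3]
gripper_width: -0.0
grasp_force: 0.0
```

The gripper closed to nothing, so I'll look.

```bash
python3 - <<'E'
from h import *
s=grab('scene');t=grab('top')
cv2.imwrite('pics/c5.png',np.hstack([cv2.resize(s['im'][250:350,190:290],(400,400),interpolation=2),cv2.resize(t['im'][180:260,180:260],(400,400),interpolation=2)]))
for z in(.033,.1): 
  p=s['o'].T@(np.array([.5896,.2741,z])-s['e']);u=s['K']@p;print((u/u[2])[:2])
E
```

```text
[237.81477031 306.21265884]
[235.52459562 286.67091914]
```

View pics/c5.png

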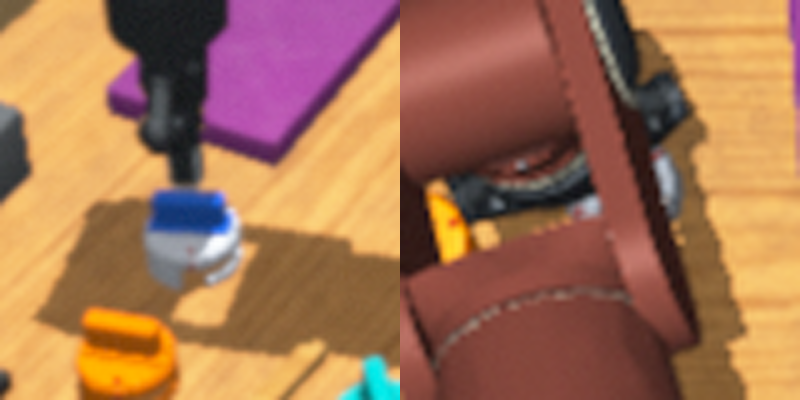

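The shut fingers end at left-half (185,180), above the bar, and the lid is unmoved at (193,240). So the true fingertips sit higher than the stated TCP. I'll measure where.

```bash
python3 - <<'E'
from h import *
s=load('scene');Q=cloud(s);im=s['im']
for v in range(286,304,1):
    print(v,[(tuple((Q[v,u]*1000).round().astype(int)),int(im[v,u].max())) for u in (233,236,239)])
print(manip.state()['tool_pos'],manip.state()['joint_pos'])
E
```

```text
286 [((np.int64(561), np.int64(316), np.int64(146)), 25), ((np.int64(562), np.int64(304), np.int64(136)), 33), ((np.int64(581), np.int64(271), np.int64(104)), 77)]
287 [((np.int64(563), np.int64(314), np.int64(140)), 28), ((np.int64(564), np.int64(303), np.int64(131)), 31), ((np.int64(581), np.int64(271), np.int64(100)), 92)]
288 [((np.int64(575), np.int64(302), np.int64(123)), 32), ((np.int64(567), np.int64(300), np.int64(125)), 37), ((np.int64(576), np.int64(277), np.int64(103)), 96)]
289 [((np.int64(588), np.int64(287), np.int64(103)), 39), ((np.int64(580), np.int64(285), np.int64(105)), 33), ((np.int64(578), np.int64(275), np.int64(98)), 94)]
290 [((np.int64(588), np.int64(287), np.int64(100)), 48), ((np.int64(584), np.int64(280), np.int64(96)), 30), ((np.int64(580), np.int64(273), np.int64(92)), 93)]
291 [((np.int64(591), np.int64(284), np.int64(92)), 51), ((np.int64(583), np.int64(282), np.int64(94)), 33), ((np.int64(580), np.int64(273), np.int64(89)), 89)]
292 [((np.int64(586), np.int64(290), np.int64(96)), 62), ((np.int64(580), np.int64(286), np.int64(95)), 33), ((np.int64(58
[... 1262 characters left out ...]
(274), np.int64(53)), 153), ((np.int64(585), np.int64(272), np.int64(55)), 157)]
301 [((np.int64(599), np.int64(279), np.int64(51)), 133), ((np.int64(591), np.int64(277), np.int64(53)), 136), ((np.int64(584), np.int64(273), np.int64(53)), 136)]
302 [((np.int64(597), np.int64(283), np.int64(51)), 120), ((np.int64(592), np.int64(276), np.int64(49)), 123), ((np.int64(584), np.int64(274), np.int64(50)), 122)]
303 [((np.int64(599), np.int64(280), np.int64(45)), 117), ((np.int64(591), np.int64(278), np.int64(47)), 117), ((np.int64(583), np.int64(276), np.int64(48)), 119)]
[0.58959536 0.27410524 0.03280995] [3.20805858e-01 2.53870402e-01 1.67098816e+00 9.74539766e-06
 1.21683213e+00 1.43726145e+00]
```

The true fingertips are at z≈0.073 while the TCP reads 0.033, so they end about 40 mm short of the stated TCP. The sieve was therefore held by its plug. I'll open and go 39 mm lower.

Call:
play_rows --steps '[[[0,0,0,0,0,0],[0,0,0,0,0,0],[0,0,0,0,0,0],[0,0,0,0,0,0],[0,0,0,0,0,0],[0,0,0,0,0,0],[0,0,0,0,0,0],[0,0,0,0,0,0]]]' --claw 1

```text
time: 16.97
tool_pos: [0.5896, 0.2741, 0.0329]
tool_rot: [-0.0, 0.974, 0.225, 0.0]
contact_force: [-0.2, 0.3, 0.2]
gripper_width: 1.002
grasp_force: 0.0
```

Call:
play_rows --steps '[[[0,0,6,0,0,0],[0,0,13,0,0,0],[0,0,20,0,0,0],[0,0,27,0,0,0],[0,0,32,0,0,0],[0,0,36,0,0,0],[0,0,38,0,0,0],[0,0,38,0,0,0],[0,0,38,0,0,0]]]'

```text
time: 17.72
tool_pos: [0.5897, 0.2742, -0.0051]
tool_rot: [-0.0, 0.974, 0.225, 0.0]
contact_force: [-0.2, -0.5, -0.3]
gripper_width: 1.004
grasp_force: 0.0
```

Call:
play_rows --steps '[[[0,0,0,0,0,0],[0,0,0,0,0,0],[0,0,0,0,0,0],[0,0,0,0,0,0],[0,0,0,0,0,0],[0,0,0,0,0,0],[0,0,0,0,0,0],[0,0,0,0,0,0],[0,0,0,0,0,0]]]' --claw -1

```text
time: 18.47
tool_pos: [0.5899, 0.2742, -0.0048]
tool_rot: [-0.0, 0.974, 0.225, 0.0]
contact_force: [0.7, 0.2, 1.6]
gripper_width: 0.147
grasp_force: 60.0
```

The lid is gripped (width 0.147 ≈ 13 mm, 60 N). Lifting.

Call:
play_rows --steps '[[[0,0,-5,0,0,0],[0,0,-15,0,0,0],[0,0,-30,0,0,0],[0,0,-50,0,0,0],[0,0,-75,0,0,0],[0,0,-105,0,0,0],[0,0,-135,0,0,0],[0,0,-165,0,0,0],[0,0,-190,0,0,0],[0,0,-207,0,0,0],[0,0,-215,0,0,0],[0,0,-215,0,0,0]]]'

```text
time: 19.47
tool_pos: [0.591, 0.2746, 0.2141]
tool_rot: [-0.0, 0.974, 0.225, 0.003]
contact_force: [0.9, -0.4, -1.0]
gripper_width: 0.152
grasp_force: 59.8
```

```bash
python3 go.py .482 -.080 .21 71.5
```

```text
row [-253.6  270.8    2.8] [  0.2  -0.3 -45.5] j6-> 9.0
19.4667 [0.591  0.2746 0.2141] psi 26.04 tilt [ 0.0058  0.0019 -1.    ] [ 0.9 -0.4 -1. ] 0.15191223427891656
```

Call:
play_rows --steps '[[[-9,9,0,0,0,-2],[-29,31,0,0,0,-6],[-54,58,0,0,0,-11],[-81,86,0,0,0,-16],[-108,115,0,0,0,-21],[-135,144,0,0,0,-26],[-162,173,0,0,0,-31],[-188,201,0,0,0,-36],[-212,227,0,0,0,-40],[-232,248,1,0,0,-43],[-246,263,2,0,0,-45],[-253,271,2,0,0,-45.5]]]'

```text
time: 20.47
tool_pos: [0.4793, -0.0824, 0.2058]
tool_rot: [-0.001, 0.812, 0.584, -0.001]
contact_force: [-0.0, -0.7, -0.3]
gripper_width: 0.152
grasp_force: 59.7
```

Call:
play_rows --steps '[[[0,0,0,0,0,0],[0,0,0,0,0,0],[0,0,0,0,0,0],[0,0,0,0,0,0],[0,0,0,0,0,0],[0,0,0,0,0,0]]]'

```text
time: 20.97
tool_pos: [0.4814, -0.0797, 0.2078]
tool_rot: [-0.0, 0.811, 0.585, -0.0]
contact_force: [-0.1, -0.6, -1.4]
gripper_width: 0.147
grasp_force: 59.7
```

```bash
python3 go.py .482 -.080 .21 71.5;python3 - <<'E'
from fit import *
s=grab('scene');Q=cloud(s);T=manip.state()['tool_pos'];z=T[2]+.0048
for a,b in((.105,.12),(.12,.14)):print('sieve body',fit(Q,(.482,-.078),.031,a,b))
for a,b in((.002,.015),(.008,.025)):print('lid body',fit(Q,T[:2],.031,z+a,z+b))
E
```

```text
row [-0.1  0.7 -2.2] [-0.  -0.   0.1] j6-> 9.0
20.9667 [ 0.4814 -0.0797  0.2078] psi 71.6 tilt [-2.e-04  1.e-04 -1.e+00] [-0.1 -0.6 -1.4] 0.1468938923050966
sieve body (array([ 0.4861, -0.0829]), 60, np.float64(0.0023))
sieve body (array([ 0.4856, -0.0788]), 105, np.float64(0.0021))
lid body (array([ 0.4851, -0.079 ]), 70, np.float64(0.0022))
lid body (array([ 0.485 , -0.0786]), 100, np.float64(0.0023))
```

Call:
play_rows --steps '[[[-0.3,0.6,6,0,0,0],[-0.3,0.6,15,0,0,0],[-0.3,0.6,25,0,0,0],[-0.3,0.6,33,0,0,0],[-0.3,0.6,39,0,0,0],[-0.3,0.6,43,0,0,0],[-0.3,0.6,44,0,0,0],[-0.3,0.6,44,0,0,0],[-0.3,0.6,44,0,0,0]]]'

```text
time: 21.77
tool_pos: [0.4819, -0.081, 0.1642]
tool_rot: [0.0, 0.811, 0.584, 0.0]
contact_force: [0.5, 0.6, -1.5]
gripper_width: 0.147
grasp_force: 59.7
```

Call:
play_rows --steps '[[[0,0,2,0,0,0],[0,0,4,0,0,0],[0,0,6,0,0,0],[0,0,8,0,0,0],[0,0,8,0,0,0]]]'

```text
time: 22.18
tool_pos: [0.4814, -0.0808, 0.1553]
tool_rot: [-0.0, 0.811, 0.584, -0.0]
contact_force: [-0.1, 0.2, -1.4]
gripper_width: 0.15
grasp_force: 59.7
```

Call:
play_rows --steps '[[[0,0,2,0,0,0],[0,0,4,0,0,0],[0,0,6,0,0,0],[0,0,8,0,0,0],[0,0,8,0,0,0]]]'

```text
time: 22.6
tool_pos: [0.4814, -0.0808, 0.1472]
tool_rot: [-0.0, 0.811, 0.584, -0.0]
contact_force: [-0.0, -0.2, -0.6]
gripper_width: 0.149
grasp_force: 59.7
```

Call:
play_rows --steps '[[[0,0,2,0,0,0],[0,0,4,0,0,0],[0,0,6,0,0,0],[0,0,6.5,0,0,0],[0,0,6.5,0,0,0]]]'

```text
time: 23.02
tool_pos: [0.4815, -0.0808, 0.141]
tool_rot: [-0.0, 0.811, 0.584, -0.0]
contact_force: [-0.6, 0.2, -1.6]
gripper_width: 0.15
grasp_force: 59.7
```

Call:
play_rows --steps '[[[0,0,1,0,0,0],[0,0,2,0,0,0],[0,0,2,0,0,0]]]'

```text
time: 23.27
tool_pos: [0.4816, -0.0809, 0.1392]
tool_rot: [-0.0, 0.811, 0.584, -0.0]
contact_force: [0.7, -0.2, -0.3]
gripper_width: 0.151
grasp_force: 59.7
```

Call:
play_rows --steps '[[[0,0,0.5,0,0,0],[0,0,1,0,0,0],[0,0,1,0,0,0]]]'

```text
time: 23.52
tool_pos: [0.4818, -0.081, 0.1391]
tool_rot: [0.0, 0.811, 0.584, 0.0]
contact_force: [-2.3, 1.1, 4.1]
gripper_width: 0.146
grasp_force: 60.3
```

Contact came exactly at the expected height, so the lid is seated. Turning it clockwise.

Call:
play_rows --steps '[[[0,0,-0.3,0,0,3],[0,0,-0.3,0,0,8],[0,0,-0.3,0,0,13],[0,0,-0.3,0,0,18],[0,0,-0.3,0,0,23],[0,0,-0.3,0,0,28],[0,0,-0.3,0,0,33],[0,0,-0.3,0,0,38],[0,0,-0.3,0,0,42],[0,0,-0.3,0,0,45],[0,0,-0.3,0,0,45]]]'

```text
time: 24.43
tool_pos: [0.4822, -0.0811, 0.1392]
tool_rot: [0.0, 0.973, 0.229, 0.001]
contact_force: [0.8, -0.5, 1.7]
gripper_width: 0.151
grasp_force: 60.1
```

Call:
play_rows --steps '[[[0,0,0,0,0,4],[0,0,0,0,0,8],[0,0,0,0,0,12],[0,0,0,0,0,16],[0,0,0,0,0,20],[0,0,0,0,0,24],[0,0,0,0,0,28],[0,0,0,0,0,31],[0,0,0,0,0,33],[0,0,0,0,0,33]]]'

```text
time: 25.27
tool_pos: [0.4818, -0.0808, 0.1392]
tool_rot: [-0.0, 0.998, -0.056, 0.0]
contact_force: [-1.0, 0.6, 3.8]
gripper_width: 0.15
grasp_force: 60.3
```

Call:
play_rows --steps '[[[0,0,0,0,0,1.5],[0,0,0,0,0,3],[0,0,0,0,0,4],[0,0,0,0,0,4]]]'

```text
time: 25.6
tool_pos: [0.482, -0.0802, 0.1392]
tool_rot: [-0.001, 0.996, -0.09, 0.0]
contact_force: [-1.2, 3.5, 5.0]
gripper_width: 0.156
grasp_force: 60.6
```

```bash
python3 go.py; python3 -c "
from h import *;print(manip.state()['ft_torque'])"
```

```text
25.6 [ 0.482  -0.0802  0.1392] psi -10.38 tilt [ 7.0e-04  1.4e-03 -1.0e+00] [-1.2  3.5  5. ] 0.15615845969592754
[0.8068289  0.30508736 0.25983187]
```

Call:
play_rows --steps '[[[0,0,0,0,0,1],[0,0,0,0,0,2],[0,0,0,0,0,2]]]'

```text
time: 25.85
tool_pos: [0.482, -0.0802, 0.1392]
tool_rot: [-0.001, 0.994, -0.107, 0.0]
contact_force: [-1.6, 4.8, 5.1]
gripper_width: 0.149
grasp_force: 61.0
```

```bash
python3 go.py; python3 -c "
from h import *;print(manip.state()['ft_torque'])"
```

```text
25.85 [ 0.482  -0.0802  0.1392] psi -12.33 tilt [ 6.0e-04  1.3e-03 -1.0e+00] [-1.6  4.8  5.1] 0.14906147181439688
[0.89038704 0.28697412 0.50251604]
```

The moment rises with the turn, so the lid is at its stop. Release, retreat and check.

Call:
play_rows --steps '[[[0,0,0,0,0,0],[0,0,0,0,0,0],[0,0,0,0,0,0],[0,0,0,0,0,0],[0,0,0,0,0,0],[0,0,0,0,0,0],[0,0,0,0,0,0],[0,0,0,0,0,0]]]' --claw 1

```text
time: 26.52
tool_pos: [0.4817, -0.081, 0.1386]
tool_rot: [0.0, 0.994, -0.109, 0.0]
contact_force: [0.0, -0.3, 1.2]
gripper_width: 0.999
grasp_force: 0.0
```

Call:
play_rows --steps '[[[0,0,-5,0,0,0],[0,0,-20,0,0,0],[0,0,-45,0,0,0],[0,0,-70,0,0,0],[0,0,-90,0,0,0],[-30,0,-100,0,0,0],[-60,30,-100,0,0,0],[-80,70,-100,0,0,0],[-80,110,-100,0,0,0],[-80,150,-100,0,0,0],[-80,190,-100,0,0,0],[-80,230,-100,0,0,0]]]'

```text
time: 27.52
tool_pos: [0.3531, -0.2901, 0.2396]
tool_rot: [0.001, 0.994, -0.109, 0.001]
contact_force: [1.6, -0.3, 0.6]
gripper_width: 1.004
grasp_force: 0.0
```

Call:
play_rows --steps '[[[0,40,0,0,0,0],[0,80,0,0,0,0],[0,120,0,0,0,0],[0,140,0,0,0,0],[0,150,0,0,0,0],[0,150,0,0,0,0],[0,150,0,0,0,0],[0,150,0,0,0,0]]]'

```text
time: 28.18
tool_pos: [0.3221, -0.4334, 0.2389]
tool_rot: [-0.0, 0.994, -0.108, 0.0]
contact_force: [0.3, -0.0, 0.2]
gripper_width: 0.999
grasp_force: 0.0
```

```bash
python3 - <<'E'
from fit import *
s=grab('scene');t=grab('top');Q=cloud(s);P=cloud(t)
print('sieve',fit(Q,(.482,-.078),.031,.105,.138),'lid',fit(Q,(.482,-.078),.031,.147,.172))
im=t['im'].astype(int);b=(im[...,0]>im[...,2]+60)&(np.hypot(P[...,0]-.482,P[...,1]+.078)<.05)&(P[...,2]>.18)
q=P[b];print('bar',cv2.minAreaRect((q[:,:2]*1000).astype(np.float32)),'top z',np.median(q[:,2]))
cv2.imwrite('pics/c6.png',np.hstack([cv2.resize(s['im'][170:270,290:390],(400,400),interpolation=2),cv2.resize(t['im'][214:294,315:395],(400,400),interpolation=2)]))
E
python3 go.py
```

```text
sieve (array([ 0.486 , -0.0806]), 167, np.float64(0.0022)) lid (array([ 0.4864, -0.0819]), 150, np.float64(0.0024))
bar ((483.2991943359375, -76.36843872070312), (16.073238372802734, 48.55153274536133), 80.18953704833984) top z 0.19855337101126647
28.2833 [ 0.3222 -0.4334  0.239 ] psi -12.36 tilt [ 4.e-04 -2.e-04 -1.e+00] [ 0.1  0.4 -0.5] 1.003924997961502
```

View pics/c6.png

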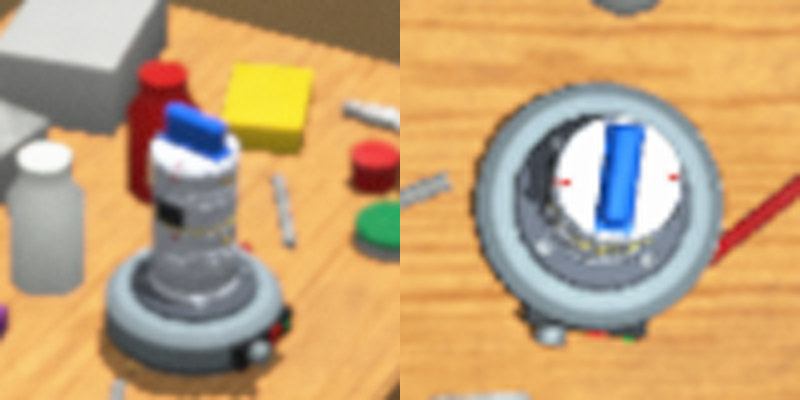

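The lid sits home on the sieve: its top is at z≈0.199, its bar is at -10° and everything is upright. The arm is clear. Handing in.

```bash
python3 -c "
from plant import order;print(order.job_done())"
```

```text
the job is handed in; nothing more can be done
None
```

The sieve is locked on the pan and the lid is locked on the sieve. The last camera check, at about 28 s, showed both home, upright and at their stops. The job is handed in, but no verdict came back; I did not re-check the chips with the lid on.

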